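Hang two potted plants on the pivoting pot bar and bring it level

ROBOT

A 7-joint arm with a two-finger parallel gripper is mounted at the origin on the work surface. World frame = base frame: x ahead of the robot, y to its left, z up, the work surface at z = 0. Lengths are in m, angles in degrees, forces in N, time in s.
With the tool pointing down it reaches from about 0.425 to 0.875 m from the base axis. Payload 4.7 kg.
Tool frame: the origin (TCP) lies between the finger pads; the fingertips stand env.finger_overhang ahead of it and the grasp point (between the pads) lies 5 mm behind it (env.finger_overhang is the distance from the TCP to the fingertips, in m); z points along the fingers, y is the line along which they close (so a half turn about z gives the same grasp; the last joint's range is limited). The gripper opens to 87 mm and grips with 3 to 60 N. Pads are 19 mm wide; open, the fingers measure 117 mm over their backs; the gripper's body (75 mm by 190 mm) begins 51 mm behind the grasp point.
Start: joints at [74.204, 18.392, -4.016, 83.108, 1.295, 78.541, -3.26], TCP at [0.186, -0.623, 0.237] pointing down, gripper open.
Joint ranges: [-163.93, 163.93], [-17.29, 119.83], [-79.2, 71.16], [3.27, 140.29], [-89.18, 269.18], [5.43, 117.66], [-154.24, 154.24]. Speed limits (degrees/s): [147.25, 147.25, 180, 180, 180, 180, 180].

INTERFACE

Orientations are given as [roll, pitch, yaw] about the fixed x, y, z axes, in that order (R = Rz(yaw) Ry(pitch) Rx(roll)).
In Python, from cell import telemetry, eyes, env, models gives the robot as it stands. The module is installed in compiled form; this text tells all that it offers.
- The arm moves only by the tool drive_tool, never from a script. Its arguments are lists of equal length, an entry for each row: "angular": the turn, a rotation vector about the tool's x, y, z in rad, a list of three; "delta_pos": the shift along the tool's x, y, z in cm, a list of three; "gripper": the finger opening in cm, from 0 to 8.7. A call has 1 to 20 rows; each row shifts and turns the commanded pose from where the row before left it, along the tool's axes as they then stand; what a row does not reach is not made up. A row lasts 1/10 s, in which the tool goes at most 50 mm and 8.59 degrees, less where a joint would pass 70% of its speed; a pose out of reach is approached as far as the arm can. A call with a gripper value outside its range is refused whole. The fingers move at their own pace and stop on an object; "squeeze" is the grip in N (left out, the last holds). Time passes only in rows, so rows that do not move let the fingers close. It gives the time, the measured TCP pose, the force, the opening and the grip force at its end, in the units of the state.
- telemetry.get_obs(): the state, without advancing time (a new reading comes with each control period).
- eyes.read_camera(name): name is "scene" or "top" or "wrist"; returns a dict with "pixels" (480x640x3 uint8, red, green, blue), "mtx" (3x3 intrinsics, pixels), "origin" and "orientation" of the camera in the world. Camera axes: x right, y down, z forward; pixel columns grow to the right and rows downward; lengths in m; the calibration is good to about 2 mm. A picture is of the moment at which its call begins. There is no depth.
- env.sign_off(): hands the job in; it is judged then, once.
Trained networks look in a picture, given as the dict that the camera call returned (one of the last four; its "shot" number tells which), for a name from the list of things; names that differ only in an ending like _2 or _b are one class to them, and where a whole thing is asked for, a point or a joint stands for the part that bears it (a point fixed in the world has none). Each returns a list of dicts, best first, with "p" (0 to 1); they miss things now and then, are a little off and sometimes report something else, mostly with a low value. They report only what shows in the picture. A call takes as long as a camera call.
- models.search_frame(picture, target): "centre" ([column, row] in pixels, amid what is visible of it).
- models.cut_out(picture, target): "pixels" (480x640 bool, what is visible of it) and "centre" ([column, row] in pixels, amid what is visible of it).
The state is a dict: "time_s": time; "qpos": joint angles; "joint_velocities": joint speeds; "effort": joint torques, N m; "tool_pos": TCP position; "tool_rot": TCP orientation; "force": force on the tool from outside, world axes, zero at the start; "wrist_torque": the same for the moment, N m; "grip_width": finger opening in m; "grasp_force": force on a finger pad.
Only numpy, scipy, OpenCV 4.12 (cv2) and the standard library are available. Lean on these libraries where they do the work, as an engineer would, in place of code of your own. Each camera call takes 0.05 s, during which the arm holds its last target. There are 200 camera calls.

TASK

Hang the terracotta pot and the white pot by their hooks on the pivoting bar, outside the two pots that already hang there, alternating sides: the first one (either pot) on the side that is up now, letting the bar lean over to it, then the other one on the opposite side, slid along the bar until the bar hangs level by itself. Let the bar take each pot's weight gently, never letting it swing down fast, dropping a pot on it or pressing on it, and leave the hanging pots, the jar, the brush and the basket where they are.

Things in the scene. Friction and masses are not known exactly. Their poses are not given: they have to be found in the camera images.
- bar (a joint): lean of the bar, rad: 0 = level, positive = +y (left) end up; stops at -0.12 and 0.12. It balances by weight alone on a light, damped pivot: with four pots on, about 0.55 N m of imbalance per rad. In the first 2 s it settles down on the blue pot's side (lean 0.03 to 0.11); either new pot alone takes it over to the other stop
- pivot (a point): centre of the bar's pivot pin, 275 mm above the bench, fixed. x axis: along the pin, away from the robot; y: the bar's direction when level, up to 0.2 rad off the world's y. The green post (24 mm square, 293 mm high) stands 35 mm behind the bar (+x) on a steel foot 160 x 220 x 16 mm
- bar_mid (a point): middle of the bar's top face, 40 mm below the pin; leans with the bar, y along it. Aluminium flat bar 500 mm long, 10 mm thick (x), 14 mm high, smooth on top so that hooks slide; black end caps stand 8 mm proud at +-250 mm. New hooks fit from 130 to 240 mm out; with the first at about 190 mm, the second balances it somewhere in that range
- pot_terra_tab (a point): centre of the finger tab of the terracotta pot, a 60 mm wide potted succulent with a rigid hanger, 211 mm tall in all; this point is 191 mm above its underside. The yellow tab, 10 mm thick along the pot's own y, 20 mm wide along its x, reaches from 171 to 211 mm up. Starts standing on the bench in front of the bar; weighs 0.19 to 0.25 kg, how much is not known
- pot_terra_hook (a point): hook seat of the terracotta pot, 165 mm above its underside: mid underside of the hook's 6 mm cross-wire, which runs along the pot's x and lies across the bar. The hook opens to +x, 20 mm wide inside: stem at -x; at +x a tip reaching 12 mm below the seat, then a 35 mm high opening down to the wire's apex, which the bar must pass sideways before the hook is lowered on it. Hung, the pot swings and stays upright
- pot_white_tab (a point): centre of the finger tab of the white pot, a 60 mm wide potted succulent with a rigid hanger, 211 mm tall in all; this point is 191 mm above its underside. The yellow tab, 10 mm thick along the pot's own y, 20 mm wide along its x, reaches from 171 to 211 mm up. Starts standing on the bench in front of the bar; weighs 0.19 to 0.25 kg, how much is not known
- pot_white_hook (a point): hook seat of the white pot, 165 mm above its underside: mid underside of the hook's 6 mm cross-wire, which runs along the pot's x and lies across the bar. The hook opens to +x, 20 mm wide inside: stem at -x; at +x a tip reaching 12 mm below the seat, then a 35 mm high opening down to the wire's apex, which the bar must pass sideways before the hook is lowered on it. Hung, the pot swings and stays upright
- pot_blue_hook (a point): hook seat of the blue pot (about 0.255 kg, same shape as the others), which already hangs on the bar, 65 to 69 mm left or right of its middle; leave it there
- pot_grey_hook (a point): hook seat of the grey pot (about 0.21 kg, same shape as the others), which already hangs on the other side, 65 to 69 mm from the middle; leave it there
- pot_blue_tab (a point): centre of the yellow finger tab of the blue pot, 26 mm above its hook seat
- pot_grey_tab (a point): centre of the yellow finger tab of the grey pot, 26 mm above its hook seat
- pot_terra: the terracotta pot's underside centre
- pot_white: the white pot's underside centre
- pot_blue: the blue pot's underside centre
- pot_grey: the grey pot's underside centre
- jar: white plastic jar, 44 mm across, 75 mm high, standing among the pots on the bench; origin under its centre. Bystander
- brush: orange bench brush lying on its bristles, 180 mm wide (y), 125 mm deep, 38 mm high; origin under its head. Bystander
- basket: pink plastic basket with vials, 150 x 200 x 65 mm, vials to 72 mm; origin under its centre. Bystander

How it is judged (in metres and radians):
On the way:
1. one new pot hangs on the side away from the blue pot (the side that was up), outside the hanging pot, and the bar leans to it, while the other new pot still stands on the bench (((y of pot_blue_hook in the frame of bar_mid below 0 m and (x of pot_terra_hook in the frame of bar_mid between -0.009 and 0.009 m and z of pot_terra_hook in the frame of bar_mid between -0.005 and 0.006 m and y of pot_terra_hook in the frame of bar_mid between 0.105 and 0.25 m) and value of joint bar below -0.05 rad and height (world z) of pot_white_hook below 0.18 m) or (y of pot_blue_hook in the frame of bar_mid above 0 m and (x of pot_terra_hook in the frame of bar_mid between -0.009 and 0.009 m and z of pot_terra_hook in the frame of bar_mid between -0.005 and 0.006 m and y of pot_terra_hook in the frame of bar_mid between -0.25 and -0.105 m) and value of joint bar above 0.05 rad and height (world z) of pot_white_hook below 0.18 m) or (y of pot_blue_hook in the frame of bar_mid below 0 m and (x of pot_white_hook in the frame of bar_mid between -0.009 and 0.009 m and z of pot_white_hook in the frame of bar_mid between -0.005 and 0.006 m and y of pot_white_hook in the frame of bar_mid between 0.105 and 0.25 m) and value of joint bar below -0.05 rad and height (world z) of pot_terra_hook below 0.18 m) or (y of pot_blue_hook in the frame of bar_mid above 0 m and (x of pot_white_hook in the frame of bar_mid between -0.009 and 0.009 m and z of pot_white_hook in the frame of bar_mid between -0.005 and 0.006 m and y of pot_white_hook in the frame of bar_mid between -0.25 and -0.105 m) and value of joint bar above 0.05 rad and height (world z) of pot_terra_hook below 0.18 m))), for 0.3 s.
At the end, for the whole second after the job is handed in: the terracotta and the white pot hang by their hooks on opposite sides of the bar, 105 to 250 mm from its middle, with the hook seats on the bar's top; the blue and the grey pot still hang; the bar is at rest (under 0.08 rad/s) and level within 0.025 rad (1.4 degrees) ((((x of pot_terra_hook in the frame of bar_mid between -0.009 and 0.009 m and z of pot_terra_hook in the frame of bar_mid between -0.005 and 0.006 m and y of pot_terra_hook in the frame of bar_mid between 0.105 and 0.25 m) and (x of pot_white_hook in the frame of bar_mid between -0.009 and 0.009 m and z of pot_white_hook in the frame of bar_mid between -0.005 and 0.006 m and y of pot_white_hook in the frame of bar_mid between -0.25 and -0.105 m)) or ((x of pot_terra_hook in the frame of bar_mid between -0.009 and 0.009 m and z of pot_terra_hook in the frame of bar_mid between -0.005 and 0.006 m and y of pot_terra_hook in the frame of bar_mid between -0.25 and -0.105 m) and (x of pot_white_hook in the frame of bar_mid between -0.009 and 0.009 m and z of pot_white_hook in the frame of bar_mid between -0.005 and 0.006 m and y of pot_white_hook in the frame of bar_mid between 0.105 and 0.25 m))) and x of pot_blue_hook in the frame of bar_mid between -0.009 and 0.009 m and z of pot_blue_hook in the frame of bar_mid between -0.005 and 0.006 m and x of pot_grey_hook in the frame of bar_mid between -0.009 and 0.009 m and z of pot_grey_hook in the frame of bar_mid between -0.005 and 0.006 m and value of joint bar between -0.025 and 0.025 rad and velocity of joint bar between -0.08 and 0.08 rad/s); the robot touches nothing.
It fails at once if the bar is let swing fast (over 1 rad/s) (velocity of joint bar above 1 rad/s or velocity of joint bar below -1 rad/s).
It fails at once if a pot is pressed or dropped on the bar with more than 16 N, or the robot itself presses on the bar with more than 6 N (contact force between any of pot_terra, pot_white, pot_blue, pot_grey and bar above 16 N or contact force between any of the fingers, the arm and bar above 6 N).
It fails at once if the blue or the grey pot is shifted along the bar (more than about 20 mm) or lifted off (not ((y of pot_blue_hook in the frame of bar_mid between 0.045 and 0.092 m and x of pot_blue_hook in the frame of bar_mid between -0.009 and 0.009 m and z of pot_blue_hook in the frame of bar_mid between -0.005 and 0.006 m) or (y of pot_blue_hook in the frame of bar_mid between -0.092 and -0.045 m and x of pot_blue_hook in the frame of bar_mid between -0.009 and 0.009 m and z of pot_blue_hook in the frame of bar_mid between -0.005 and 0.006 m)) or not ((y of pot_grey_hook in the frame of bar_mid between 0.045 and 0.092 m and x of pot_grey_hook in the frame of bar_mid between -0.009 and 0.009 m and z of pot_grey_hook in the frame of bar_mid between -0.005 and 0.006 m) or (y of pot_grey_hook in the frame of bar_mid between -0.092 and -0.045 m and x of pot_grey_hook in the frame of bar_mid between -0.009 and 0.009 m and z of pot_grey_hook in the frame of bar_mid between -0.005 and 0.006 m))).
It fails at once if a pot is tipped over (more than 40 degrees) (angle between any of pot_terra_tab, pot_white_tab, pot_blue_tab, pot_grey_tab's own z axis and vertical above 0.7 rad).
It fails at once if the jar, the brush or the basket is moved more than 25 mm (distance of any of jar, brush, basket from where it was at the start of the episode above 0.025 m).
It also fails if it takes over 72 s, if anything falls off the work surface, if the arm or the gripper's body presses on something with over 40 N, if the wrist force passes 120 N, or if a joint passes its speed limit or range.

## Working session

There is one attempt and no reset: what is moved stays moved. The work goes in short steps, Python scripts to look and compute and a tool call to move; the robot and the scene stay as the last step left them, time stands still between calls to the robot, and variables do not carry over. Pictures are saved under pics/ and viewed, at most 10 in all, crops included, and the job is handed in when it is done.

Besides the shell and the picture viewer there is one more tool, called as name(argument=value, ...) on one line, values as JSON. drive_tool: Moves the arm, as the interface text tells. Its arguments: {"type":"object","properties":{"angular":{"type":"array","items":{"type":"array","items":{"type":"number"}}},"delta_pos":{"type":"array","items":{"type":"array","items":{"type":"number"}}},"gripper":{"type":"array","items":{"type":"number"}},"squeeze":{"type":"number"}},"required":["angular","delta_pos","gripper"]}

```bash
mkdir -p pics; cat > h.py <<'E'
import numpy as np, cv2
from cell import telemetry, eyes, env, models
from scipy.spatial.transform import Rotation as R
def cam(n): return eyes.read_camera(n)
def rot(o):
    o=np.array(o,float)
    if o.shape==(3,3): return o
    return R.from_euler('xyz',o,degrees=True).as_matrix() if o.size==3 else R.from_quat(o).as_matrix()
def ray(p,c):
    d=rot(p['orientation'])@np.linalg.inv(p['mtx'])@np.array([c[0],c[1],1.]); return np.array(p['origin'],float),d/np.linalg.norm(d)
def atz(p,c,z): o,d=ray(p,c); return o+d*(z-o[2])/d[2]
def tri(rs):
    A=0;b=0
    for o,d in rs: M=np.eye(3)-np.outer(d,d); A=A+M; b=b+M@o
    x=np.linalg.solve(A,b); return x,[float(np.linalg.norm((np.eye(3)-np.outer(d,d))@(x-o))) for o,d in rs]
def proj(p,X):
    q=np.array(p['mtx'])@(rot(p['orientation']).T@(np.array(X)-np.array(p['origin']))); return q[:2]/q[2]
def save(p,n): cv2.imwrite('pics/'+n,cv2.cvtColor(p['pixels'],cv2.COLOR_RGB2BGR))
E
python3 - <<'E'
from h import *
P={n:cam(n) for n in('scene','top')}
for n in P: save(P[n],n+'0.png'); print(n,P[n]['origin'],P[n]['orientation'],P[n]['mtx'])
print(telemetry.get_obs(),env.finger_overhang)
for t in ['pot_terra_tab','pot_white_tab','pot_terra_hook','pot_white_hook','pot_blue_hook','pot_grey_hook','pot_blue_tab','pot_grey_tab','pivot','bar_mid','jar','brush','basket']:
    c={}
    for n in P:
        r=models.search_frame(P[n],t); 
        if r: c[n]=r[0]
    s={n:(np.round(c[n]['centre'],1).tolist(),round(c[n]['p'],2)) for n in c}
    x=tri([ray(P[n],c[n]['centre']) for n in c]) if len(c)==2 else None
    print(t,s,np.round(x[0],4) if x else '',np.round(x[1],4) if x else '')
E
```

```text
scene [1.24372089 0.41068036 1.3175141 ] [-143.9334229     0.7559711   117.24091738] [[516.0380241    0.         320.16740055]
 [  0.         516.0380241  241.11413399]
 [  0.           0.           1.        ]]
top [0.39755075 0.00942882 1.3697116 ] [-174.21628452    0.79989079  -91.39286591] [[474.3147638    0.         317.33671071]
 [  0.         474.3147638  238.21212198]
 [  0.           0.           1.        ]]
{'time_s': 0.1, 'qpos': array([74.20157555, 18.4355794 , -4.01456142, 83.16773863,  1.29611574,
       78.54085156, -3.25948222]), 'joint_velocities': array([ 0.05319219, -0.02857061, -0.0185771 , -0.20334705,  0.05742421,
       -0.07467242,  0.03300859]), 'effort': array([-2.53319722e-04, -4.92572415e+01, -4.05958593e-01, -3.13396883e+01,
       -6.41178573e-02,  3.95948603e-02,  1.09103416e-04]), 'tool_pos': array([ 0.18556896, -0.62245799,  0.23556356]), 'tool_rot': array([-1.79901120e+02,  6.83847455e-03,  1.66078410e+01]), 'force': array([ 0.29529638, -0.4459724 ,  0.78041077]), 'wrist_torque': array([ 0.020093  , -0.00410694,  0.02703836]), 'grasp_force': 0.0, 'g
[... 842 characters left out ...]
 0.1208] [0.0023 0.0023]
pot_grey_tab {'scene': ([283.6, 270.5], 0.93), 'top': ([340.7, 209.1], 0.94)} [ 0.6043 -0.045   0.1128] [0.0049 0.0049]
pivot {'scene': ([308.6, 301.2], 0.57), 'top': ([314.7, 199.2], 0.91)} [0.6376 0.0357 0.0594] [0.0072 0.0072]
bar_mid {'scene': ([313.1, 257.3], 0.77), 'top': ([316.7, 199.4], 0.61)} [0.6036 0.032  0.2299] [0.0113 0.0113]
jar {'scene': ([322.3, 244.2], 0.79), 'top': ([337.2, 277.8], 0.45)} [ 0.4198 -0.0271  0.0205] [0.0016 0.0016]
brush {'scene': ([182.5, 219.0], 0.72), 'top': ([497.8, 232.2], 0.7)} [ 0.5351 -0.4812  0.0221] [0.0077 0.0077]
basket {'scene': ([501.0, 348.9], 0.88), 'top': ([131.7, 250.4], 0.82)} [0.5127 0.5596 0.0204] [0.0015 0.0015]
```

View pics/scene0.png

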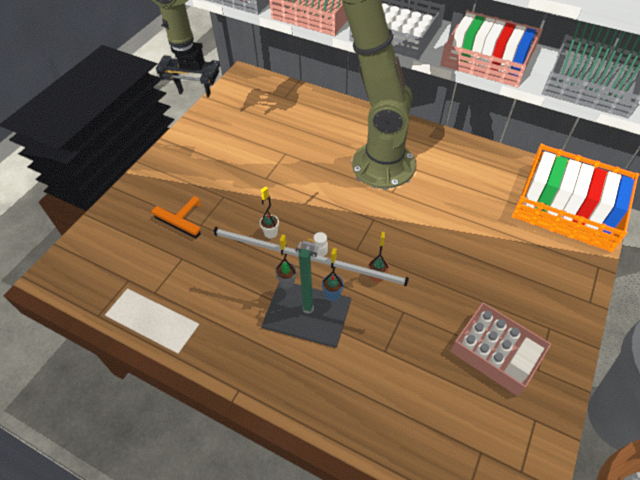

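View pics/top0.png

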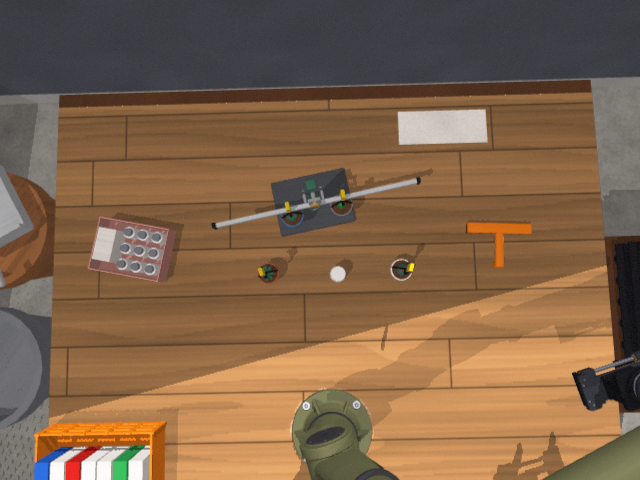

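```bash
cat >> h.py <<'E'
def yellow(p):
    h=cv2.cvtColor(p['pixels'],cv2.COLOR_RGB2HSV); m=cv2.inRange(h,(24,150,110),(33,255,255))
    n,l,s,c=cv2.connectedComponentsWithStats(m); return [(c[i].round(2),int(s[i,4])) for i in range(1,n) if s[i,4]>=6]
def barends(p):
    """bar line through brightness-grey mask of the bar net; returns its two extreme pixel ends"""
    r=models.cut_out(p,'bar')
    return r
E
python3 - <<'E'
from h import *
P={n:cam(n) for n in('scene','top')}
for n in P:
    print(n,yellow(P[n]))
    for t in ('bar','bar_mid'):
        r=models.cut_out(P[n],t)
        for q in r[:1]:
            ys,xs=np.nonzero(q['pixels']); a=xs.argmin(); b=xs.argmax(); print(t,q['p'],len(xs),np.round(q['centre'],1),(xs[a],ys[a]),(xs[b],ys[b]))
    # dark caps near line ends
    g=cv2.cvtColor(P[n]['pixels'],cv2.COLOR_RGB2GRAY)
    ends=[(216,231),(406,282)] if n=='scene' else [(214,226),(418,181)]
    for e in ends:
        w=g[e[1]-8:e[1]+9,e[0]-8:e[0]+9]; m=(w<50); yy,xx=np.nonzero(m); print('cap',e,m.sum(),xx.mean()+e[0]-8,yy.mean()+e[1]-8)
E
```

```text
scene [(array([264.16, 193.01]), 69), (array([381.85, 238.37]), 41), (array([282.3 , 241.09]), 64), (array([332.98, 254.98]), 56)]
bar 0.72 1096 [308.4 251.6] (np.int64(214), np.int64(228)) (np.int64(407), np.int64(279))
bar_mid 0.57 1062 [317.9 260.5] (np.int64(214), np.int64(229)) (np.int64(407), np.int64(279))
cap (216, 231) 19 214.78947368421052 229.52631578947367
cap (406, 282) 19 405.36842105263156 281.7894736842105
top [(array([342.61, 194.26]), 46), (array([287.5 , 206.61]), 44), (array([409.98, 267.08]), 50), (array([261.29, 271.63]), 38)]
bar 0.69 1117 [316.  201.6] (np.int64(212), np.int64(224)) (np.int64(421), np.int64(180))
bar_mid 0.96 997 [321.1 201.9] (np.int64(213), np.int64(224)) (np.int64(421), np.int64(180))
cap (214, 226) 17 213.94117647058823 225.64705882352942
cap (418, 181) 16 418.5625 179.75
```

```bash
cat >> h.py <<'E'
def caps(p,n,guess,rad=9):
    g=cv2.cvtColor(p['pixels'],cv2.COLOR_RGB2GRAY); out=[]
    for e in guess:
        e=np.round(e).astype(int); w=g[e[1]-rad:e[1]+rad+1,e[0]-rad:e[0]+rad+1]; k,l,s,c=cv2.connectedComponentsWithStats((w<55).astype(np.uint8))
        i=1+np.argmax(s[1:,4]) if k>1 else 0; out.append((c[i]+e-rad,int(s[i,4])))
    return out
E
python3 - <<'E'
from h import *
S=cam('scene');T=cam('top')
ts={'white':((264,193),(410,267)),'terra':((382,238),(261,271)),'grey':((282,241),(342,194)),'blue':((333,255),(287,206))}
ys,yt=yellow(S),yellow(T)
near=lambda L,g:min(L,key=lambda q:np.linalg.norm(q[0]-g))[0]
for k,(a,b) in ts.items():
    x,e=tri([ray(S,near(ys,a)),ray(T,near(yt,b))]); print(k,x.round(4),np.round(e,4))
cs=caps(S,'s',[(215,230),(405,282)]);ct=caps(T,'t',[(418,180),(214,226)])
print(cs,ct)
E_=[tri([ray(S,a[0]),ray(T,b[0])]) for a,b in zip(cs,ct)]
for x,e in E_: print(x.round(4),np.round(e,4))
d=E_[1][0]-E_[0][0];print(np.linalg.norm(d),'lean',np.arcsin(d[2]/np.linalg.norm(d)),'yaw',np.arctan2(-d[0],d[1]),'mid',(E_[0][0]+E_[1][0])/2)
for n in ('pot_white','pot_terra','jar'):
  for nm,p in (('S',S),('T',T)):
    r=models.cut_out(p,n); print(n,nm,[(q['p'],np.round(q['centre'],1)) for q in r[:2]])
E
```

```text
white [ 0.4391 -0.2042  0.1892] [0.0007 0.0007]
terra [0.4368 0.1655 0.1887] [0.0013 0.0013]
grey [ 0.6117 -0.0393  0.2644] [0.0011 0.0011]
blue [0.5883 0.0924 0.2571] [0.0011 0.0011]
[(array([214.68181818, 229.72727273]), 22), (array([405.45454545, 281.77272727]), 22)] [(array([418.55, 179.45]), 20), (array([213.83333333, 225.5       ]), 18)]
[ 0.6473 -0.224   0.2452] [0.0006 0.0006]
[0.5527 0.2771 0.215 ] [0.0005 0.0005]
0.5109312401067249 lean -0.05910445835724789 yaw 0.18670649636909273 mid [0.59999652 0.026547   0.23011522]
pot_white S [(0.98, array([268.8, 221.7])), (0.71, array([501.9, 350.1]))]
pot_white T [(0.81, array([400.5, 269.2]))]
pot_terra S [(0.89, array([376.3, 263.7]))]
pot_terra T [(0.89, array([268.6, 273.5])), (0.38, array([127.4, 250.3]))]
jar S [(0.66, array([321.6, 242.9]))]
jar T [(0.66, array([291.3, 216.9])), (0.53, array([334.9, 274.7]))]
```

drive_tool(angular=[[0,0,0],[0,0,0],[0,0,0],[0,0,0],[0,0,0],[0,0,0],[0,0,0],[0,0,0],[0,0,0],[0,0,0],[0,0,0],[0,0,0],[0,0,0],[0,0,0],[0,0,0]], delta_pos=[[2.6,-2.35,-0.7],[2.6,-2.35,-0.7],[2.6,-2.35,-0.7],[2.6,-2.35,-0.7],[2.6,-2.35,-0.7],[2.6,-2.35,-0.7],[2.6,-2.35,-0.7],[2.6,-2.35,-0.7],[2.6,-2.35,-0.7],[2.6,-2.35,-0.7],[2.6,-2.35,-0.7],[2.6,-2.35,-0.7],[2.6,-2.35,-0.7],[2.6,-2.35,-0.7],[0,0,0]], gripper=[5,5,5,5,5,5,5,5,5,5,5,5,5,5,5])

```text
time_s: 3.6
tool_pos: [0.4436, -0.1981, 0.3361]
tool_rot: [180.0, -0.2, 17.1]
force: [-0.0, -0.8, 0.6]
grip_width: 0.0502
grasp_force: 0.0
```

```bash
python3 - <<'E'
from h import *
W=cam('wrist'); save(W,'w1.png'); o=telemetry.get_obs(); print(o['time_s'],o['tool_pos'],o['tool_rot'],W['origin'],W['orientation'],W['mtx'][0][0],o['force'])
print(yellow(W), proj(W,[.4391,-.2042,.211]))
print(o['qpos'])
E
```

```text
3.65 [ 0.44200054 -0.20108917  0.33541355] [ 1.79927066e+02 -7.28218101e-02  1.69266794e+01] [ 0.51723335 -0.17571722  0.48509212] [ 1.63847103e+02 -4.25135826e-02 -7.28678328e+01] 345.0504965538901 [-0.59352935 -0.69839082  0.39909531]
[(array([326.11, 234.46]), 495), (array([201.02, 328.41]), 166), (array([442.67, 311.67]), 9), (array([413.42, 385.07]), 5225)] [327.01382764 241.00391928]
[ 49.52455721  -2.83247921 -26.8702896   95.52878485  -1.27188905
  86.89643444 -50.32428134]
```

View pics/w1.png

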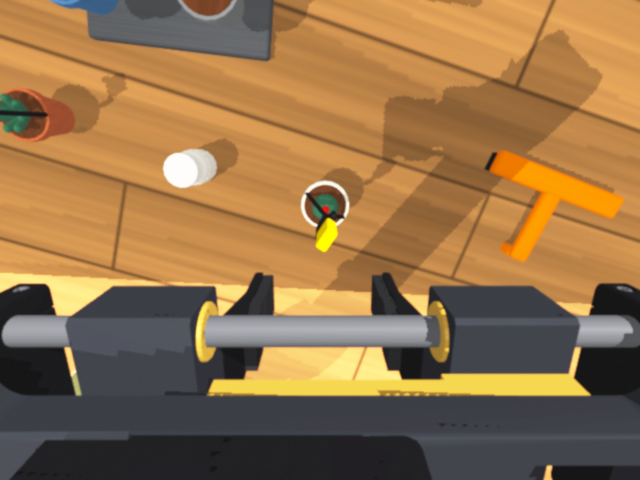

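```bash
python3 - <<'E'
import cv2
a=cv2.imread('pics/w1.png')
c=a[165:265,270:380]; d=a[80:150,0:90]
cv2.imwrite('pics/w1c.png',cv2.resize(c,None,fx=6,fy=6,interpolation=cv2.INTER_CUBIC)[:600])
E
```

```text
(no output)
```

View pics/w1c.png

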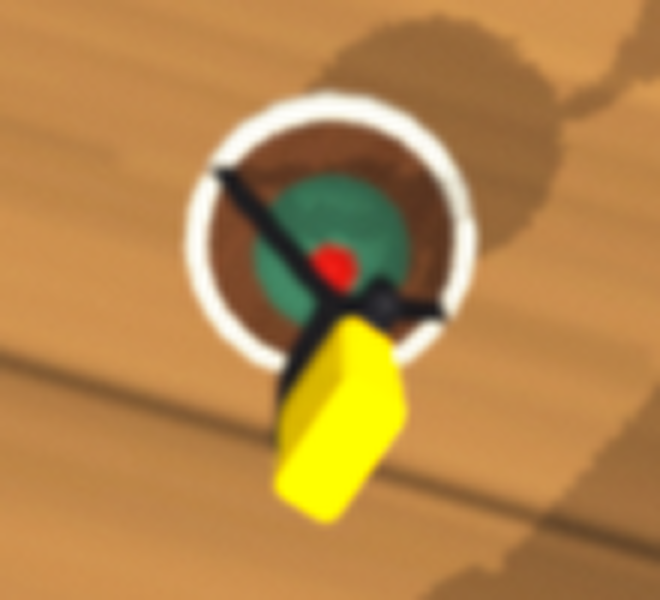

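```bash
python3 - <<'E'
from h import *
W=cam('wrist')
c=[np.array(p)/6+(270-.4,165-.4) for p in ((280,487),(325,522),(405,410),(358,378))]
X=[atz(W,p,.211) for p in c]
for x in X: print(x.round(4))
print('mid',np.mean(X,0))
for a,b in((1,2),(0,3)):
    d=X[b]-X[a]; print(np.linalg.norm(d),np.degrees(np.arctan2(d[1],d[0])))
l=[atz(W,np.array(p)/6+(270,165),.06) for p in((225,172),(440,312))];d=l[0]-l[1];print(np.linalg.norm(d),np.degrees(np.arctan2(d[1],d[0]))-90, np.mean(l,0))
o=telemetry.get_obs();print(o['time_s'],o['tool_pos'],o['tool_rot'])
E
```

```text
[ 0.4308 -0.1999  0.211 ]
[ 0.4277 -0.2074  0.211 ]
[ 0.4464 -0.2131  0.211 ]
[ 0.4489 -0.2056  0.211 ]
mid [ 0.43846795 -0.20648845  0.211     ]
0.01954138206446258 -17.139585325729414
0.018932262166905033 -17.558269233697185
0.053663375224761924 -16.50237763757532 [ 0.43777001 -0.20756819  0.06      ]
3.7 [ 0.44085324 -0.20303571  0.33486401] [1.79937508e+02 1.24410119e-03 1.67302552e+01]
```

drive_tool(angular=[[0,0,0.148],[0,0,0.148],[0,0,0.148],[0,0,0.148],[0,0,0],[0,0,0],[0,0,0],[0,0,0],[0,0,0],[0,0,0],[0,0,0],[0,0,0],[0,0,0],[0,0,0]], delta_pos=[[0,0,2.0],[0,0,2.0],[0,0,2.0],[0,0,2.0],[-0.11,0.26,1.8],[0,0,1.8],[0,0,1.8],[0,0,0.8],[0,0,0],[0,0,0],[0,0,0],[0,0,0],[0,0,0],[0,0,0]], gripper=[5,5,5,5,5,5,5,5,5,3,0,0,0,0], squeeze=20)

```text
time_s: 5.1
tool_pos: [0.4388, -0.2058, 0.1929]
tool_rot: [180.0, -0.0, -17.3]
force: [-0.5, -0.3, -0.1]
grip_width: 0.018
grasp_force: 0.0
```

```bash
python3 - <<'E'
from h import *
o=telemetry.get_obs();print(o['time_s'],o['tool_pos'],o['tool_rot'],o['force'],o['grip_width'],o['grasp_force'],o['qpos'])
E
```

```text
5.1 [ 0.43884598 -0.20583138  0.19286573] [ 1.79983239e+02 -2.94000652e-02 -1.73112097e+01] [-0.46341876 -0.25765276 -0.10166551] 0.017956660995256227 0.0 [ 50.01426002   0.95240855 -28.09867119 108.46168376   0.49056506
  70.66814705 -85.55449222]
```

drive_tool(angular=[[0,0,0],[0,0,0],[0,0,0],[0,0,0],[0,0,0],[0,0,0],[0,0,0],[0,0,0],[0,0,0],[0,0,0]], delta_pos=[[0,0,0],[0,0,0],[0,0,-0.8],[0,0,-2.0],[0,0,-2.5],[0,0,-2.5],[0,0,-1.7],[0,0,-0.8],[0,0,0],[0,0,0]], gripper=[0,0,0,0,0,0,0,0,0,0])

```text
time_s: 6.1
tool_pos: [0.4382, -0.2056, 0.2947]
tool_rot: [-180.0, 0.1, -17.3]
force: [-0.7, 0.1, -2.3]
grip_width: 0.0099
grasp_force: 20.0
```

```bash
python3 - <<'E'
from h import *
F=[]
for i in range(4):
    S=cam('scene'); F.append(telemetry.get_obs()['force'])
W=cam('wrist');T=cam('top'); save(W,'w2.png')
o=telemetry.get_obs();F.append(o['force']);print(o['time_s'],o['tool_pos'],o['tool_rot'],np.round(F,2).tolist(),o['grip_width'],o['grasp_force'])
cs=caps(S,'s',[(215,230),(405,282)]);ct=caps(T,'t',[(418,180),(214,226)]);print(cs,ct)
E_=[tri([ray(S,a[0]),ray(T,b[0])]) for a,b in zip(cs,ct)]
for x,e in E_: print(x.round(4),np.round(e,4))
d=E_[1][0]-E_[0][0];print(np.linalg.norm(d),'lean',np.arcsin(d[2]/np.linalg.norm(d)),'yaw',np.arctan2(-d[0],d[1]),'mid',(E_[0][0]+E_[1][0])/2)
print(yellow(S),yellow(T))
E
```

```text
6.4 [ 0.43843937 -0.20567013  0.29490316] [-1.79983522e+02  6.28679385e-02 -1.73150546e+01] [[0.02, 0.59, -2.7], [-0.62, -0.48, -2.18], [-0.1, -0.32, -1.97], [0.47, -0.46, -1.28], [-0.71, -0.41, -1.42]] 0.009713224340898295 19.986451469594613
[(array([214.68181818, 229.72727273]), 22), (array([405.38095238, 281.80952381]), 21)] [(array([418.55555556, 179.66666667]), 18), (array([213.83333333, 225.5       ]), 18)]
[ 0.647  -0.2243  0.2446] [0.0005 0.0005]
[0.5527 0.2771 0.2149] [0.0004 0.0004]
0.5109863446005231 lean -0.05823857657318245 yaw 0.18587524613863887 mid [0.59984977 0.02641081 0.22976684]
[(array([257.78, 169.57]), 23), (array([381.9 , 238.32]), 40), (array([282.31, 241.31]), 64), (array([332.98, 255.09]), 57)] [(array([342.58, 194.38]), 45), (array([287.33, 206.64]), 42), (array([261.32, 271.74]), 38)]
```

View pics/w2.png

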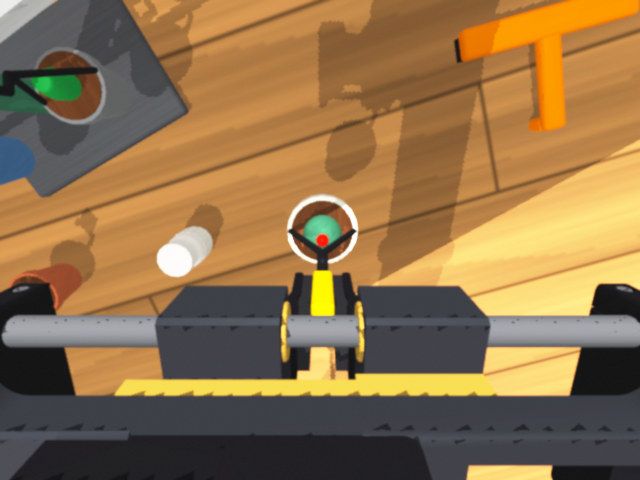

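drive_tool(angular=[[0,0,0],[0,0,0],[0,0,0],[0,0,0],[0,0,0],[0,0,-0.122],[0,0,-0.122],[0,0,-0.122],[0,0,-0.122],[0,0,0],[0,0,0],[0,0,0]], delta_pos=[[2.25,-1.38,0],[2.25,-1.38,0],[2.25,-1.38,0],[2.25,-1.38,0],[2.26,-1.38,0],[0,0,0],[0,0,0],[0,0,0],[0,0,0],[0,0,0],[0,0,0],[0,0,0]], gripper=[0,0,0,0,0,0,0,0,0,0,0,0])

```text
time_s: 7.6
tool_pos: [0.5667, -0.1735, 0.2954]
tool_rot: [-180.0, 0.0, 10.5]
force: [0.2, 0.5, -1.6]
grip_width: 0.0098
grasp_force: 20.0
```

```bash
cat >> h.py <<'E'
def bar(S,T,gs=[(215,230),(405,282)],gt=[(418,180),(214,226)]):
    cs=caps(S,'s',gs);ct=caps(T,'t',gt)
    E_=[tri([ray(S,a[0]),ray(T,b[0])])[0] for a,b in zip(cs,ct)]
    d=E_[1]-E_[0]; m=(E_[0]+E_[1])/2
    print('caps',[c[0].round(1).tolist()+[c[1]] for c in cs+ct],'len',np.linalg.norm(d).round(4),'lean',np.arcsin(d[2]/np.linalg.norm(d)).round(4),'yaw',np.degrees(np.arctan2(-d[0],d[1])).round(2),'mid',m.round(4))
    return m,d/np.linalg.norm(d)
E
python3 - <<'E'
from h import *
W=cam('wrist');S=cam('scene');T=cam('top'); save(W,'w3.png')
o=telemetry.get_obs();print(o['time_s'],o['tool_pos'],o['tool_rot'],o['force'],o['grip_width'])
m,u=bar(S,T)
t=np.array(o['tool_pos'])-m; v=np.array([np.cos(.186),np.sin(.186)]); print('s',t[:2]@[-np.sin(.186),np.cos(.186)],'x',t[:2]@v)
E
```

```text
7.75 [ 0.56670431 -0.17340205  0.29550626] [1.79995280e+02 7.25778589e-03 1.05893267e+01] [ 0.03826192 -0.47852344 -1.66515493] 0.009789406925363902
caps [[214.7, 229.7, 23], [405.3, 282.0, 20], [410.4, 178.2, 63], [213.9, 225.6, 17]] len 0.4981 lean -0.0883 yaw 11.56 mid [0.6022 0.034  0.2357]
s -0.1972462083163542 x -0.07325710077263739
```

View pics/w3.png

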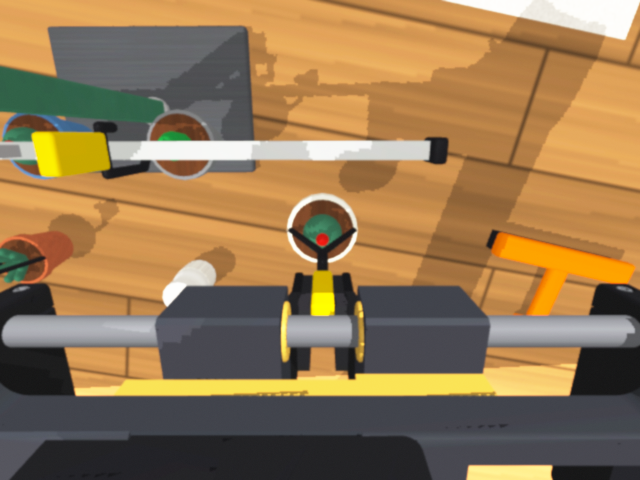

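```bash
python3 - <<'E'
from h import *
W=cam('wrist'); g=cv2.cvtColor(W['pixels'],cv2.COLOR_RGB2GRAY)
print(g[132:170,322].tolist())
a=.186; v=np.array([np.cos(a),np.sin(a)])
tc=telemetry.get_obs()['tool_pos']
for x in(.06,.065,.0695,.075):
    for dz,q in((0,'top'),(-.014,'bot')):
        print(x,q,[proj(W,list(tc[:2]+v*(x+e))+[.246+dz])[1].round(1) for e in(.005,-.005)])
E
```

```text
[144, 157, 162, 166, 167, 167, 165, 164, 185, 228, 244, 247, 247, 247, 247, 247, 247, 248, 248, 247, 247, 247, 247, 247, 247, 247, 246, 235, 192, 152, 143, 146, 146, 148, 148, 149, 149, 148]
0.06 top [np.float64(158.7), np.float64(176.6)]
0.06 bot [np.float64(157.2), np.float64(174.0)]
0.065 top [np.float64(149.5), np.float64(167.7)]
0.065 bot [np.float64(148.6), np.float64(165.6)]
0.0695 top [np.float64(141.1), np.float64(159.6)]
0.0695 bot [np.float64(140.7), np.float64(158.0)]
0.075 top [np.float64(130.7), np.float64(149.5)]
0.075 bot [np.float64(131.0), np.float64(148.6)]
```

drive_tool(angular=[[0,0,0],[0,0,0],[0,0,0],[0,0,0],[0,0,0],[0,0,0],[0,0,0],[0,0,0],[0,0,0],[0,0,0]], delta_pos=[[1.2,0,0],[1.2,0,0],[1.2,0,0],[1.2,0,0],[1.0,0,0],[0.7,0,0],[0.45,0,0],[0,0,0],[0,0,0],[0,0,0]], gripper=[0,0,0,0,0,0,0,0,0,0])

```text
time_s: 8.8
tool_pos: [0.6347, -0.1609, 0.2957]
tool_rot: [180.0, 0.0, 10.6]
force: [0.4, 0.3, -1.5]
grip_width: 0.0097
grasp_force: 20.0
```

```bash
python3 - <<'E'
from h import *
W=cam('wrist'); save(W,'w4.png')
g=cv2.cvtColor(W['pixels'],cv2.COLOR_RGB2GRAY)
o=telemetry.get_obs();print(o['time_s'],o['tool_pos'],o['tool_rot'],o['force'])
for c in(220,380,400): 
    col=g[180:320,c].astype(int); r=np.nonzero(col>215)[0]+180; print(c,r.min() if len(r) else 0,r.max() if len(r) else 0,len(r))
a=.186; v=np.array([np.cos(a),np.sin(a)]);u=np.array([-v[1],v[0]]);tc=o['tool_pos']
for s in(.03,-.03):
  for x in(-.005,0,.005): print(s,x,proj(W,list(tc[:2]+v*(x+.005)+u*s)+[.246-s*.058]),proj(W,list(tc[:2]+v*(x-.005)+u*s)+[.246-s*.058]))
E
```

```text
8.85 [ 0.63469305 -0.16091094  0.29576237] [1.79967495e+02 7.57230262e-03 1.06134796e+01] [ 0.77317468 -1.08197116 -1.50307893]
220 257 272 16
380 0 0 0
400 273 276 4
0.03 -0.005 [273.23242046 265.83633527] [273.88217335 280.73651037]
0.03 0 [272.90108329 258.23808993] [273.5594223  273.33516257]
0.03 0.005 [272.565324   250.53843625] [273.23242046 265.83633527]
-0.03 -0.005 [370.78569762 267.80467066] [370.15771431 282.91047021]
-0.03 0 [371.10603257 260.09918657] [370.46961964 275.40775597]
-0.03 0.005 [371.43071105 252.28922101] [370.78569762 267.80467066]
```

View pics/w4.png

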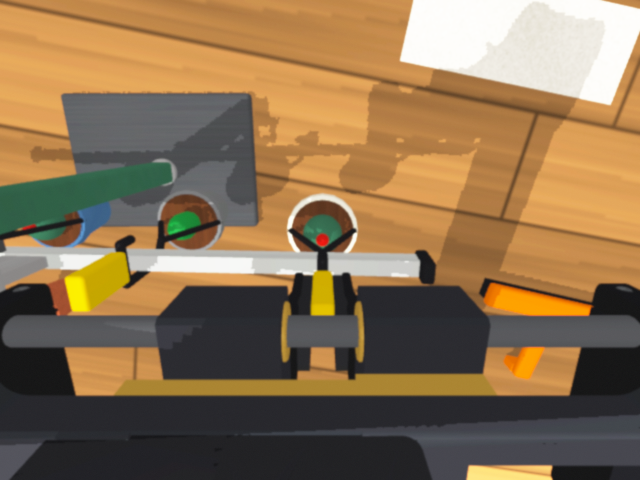

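drive_tool(angular=[[0,0,0],[0,0,0],[0,0,0],[0,0,0],[0,0,0],[0,0,0],[0,0,0],[0,0,0],[0,0,0],[0,0,0],[0,0,0],[0,0,0],[0,0,0],[0,0,0],[0,0,0],[0,0,0],[0,0,0]], delta_pos=[[0,0,0.5],[0,0,0.6],[0,0,0.5],[0,0,0.3],[0,0,0.3],[0,0,0.3],[0,0,0.3],[0,0,0.3],[0,0,0.3],[0,0,0.3],[0,0,0.3],[0,0,0.3],[0,0,0.3],[0,0,0.2],[0,0,0.2],[0,0,0],[0,0,0]], gripper=[0,0,0,0,0,0,0,0,0,0,0,0,0,0,0,0,0])

```text
time_s: 10.55
tool_pos: [0.635, -0.1607, 0.2455]
tool_rot: [180.0, 0.0, 10.6]
force: [0.3, 0.2, -1.2]
grip_width: 0.01
grasp_force: 20.0
```

```bash
python3 - <<'E'
from h import *
F=[]
for i in range(2):
    S=cam('scene'); F.append(telemetry.get_obs()['force']); T=cam('top'); F.append(telemetry.get_obs()['force'])
save(S,'s5.png')
o=telemetry.get_obs();print(o['time_s'],o['tool_pos'],o['tool_rot'],np.round(F,2).tolist())
m,u=bar(S,T,[(212,243),(408,270)],[(421,178),(212,228)]); print(yellow(S))
E
```

```text
10.75 [ 0.63506787 -0.16072734  0.24568827] [ 1.79978569e+02 -5.64878718e-03  1.06379942e+01] [[-0.48, -0.86, -2.22], [0.39, -0.33, -1.39], [-0.09, 0.07, -2.18], [-0.0, -0.64, -1.83]]
caps [[219.4, 238.3, 26], [409.8, 273.7, 24], [421.0, 178.0, 361], [208.2, 224.4, 20]] len 0.5193 lean 0.0717 yaw 11.32 mid [0.6013 0.0282 0.2341]
[(array([381.88, 238.1 ]), 41), (array([236.3 , 237.93]), 27), (array([284.76, 244.05]), 62), (array([335.05, 253.36]), 59)]
```

View pics/s5.png

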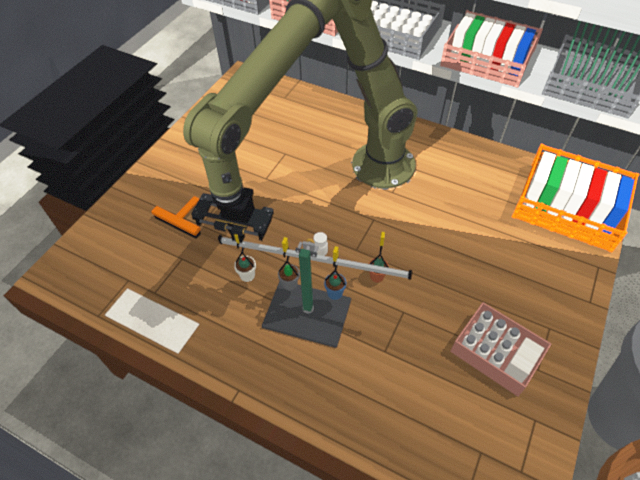

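drive_tool(angular=[[0,0,0],[0,0,0],[0,0,0],[0,0,0],[0,0,0],[0,0,0]], delta_pos=[[0,0,0.1],[0,0,0.1],[0,0,0.1],[0,0,0.1],[0,0,0],[0,0,0]], gripper=[0,0,0,0,0,0])

```text
time_s: 11.35
tool_pos: [0.635, -0.1606, 0.2415]
tool_rot: [180.0, 0.0, 10.6]
force: [0.4, 0.6, -1.6]
grip_width: 0.01
grasp_force: 20.0
```

drive_tool(angular=[[0,0,0],[0,0,0],[0,0,0],[0,0,0],[0,0,0]], delta_pos=[[0,0,0.1],[0,0,0.1],[0,0,0],[0,0,0],[0,0,0]], gripper=[0,0,0,0,0])

```text
time_s: 11.85
tool_pos: [0.635, -0.1606, 0.2395]
tool_rot: [180.0, 0.0, 10.6]
force: [0.3, -0.1, -2.5]
grip_width: 0.0099
grasp_force: 20.0
```

```bash
python3 - <<'E'
from h import *
F=[]
for i in range(2):
    S=cam('scene'); F.append(telemetry.get_obs()['force']); T=cam('top'); F.append(telemetry.get_obs()['force'])
o=telemetry.get_obs();print(o['time_s'],o['tool_pos'],o['tool_rot'],np.round(F,2).tolist())
m,u=bar(S,T,[(219,240),(410,272)],[(421,178),(209,224)]); print(yellow(S))
E
```

```text
12.05 [ 0.63505526 -0.16061264  0.23957412] [ 1.79991619e+02 -5.09100320e-04  1.06450174e+01] [[0.44, -0.06, -1.57], [0.16, -1.22, -1.95], [-0.38, -0.27, -2.25], [-0.56, -0.13, -2.25]]
caps [[220.6, 240.1, 20], [410.1, 272.9, 26], [421.0, 178.0, 361], [207.3, 223.8, 20]] len 0.5204 lean 0.0941 yaw 11.27 mid [0.602  0.0288 0.2337]
[(array([381.93, 238.1 ]), 42), (array([236.74, 239.43]), 23), (array([285.32, 244.7 ]), 63), (array([335.59, 252.8 ]), 54)]
```

drive_tool(angular=[[0,0,0],[0,0,0],[0,0,0],[0,0,0]], delta_pos=[[0,0,0.1],[0,0,0.1],[0,0,0],[0,0,0]], gripper=[0,0,0,0])

```text
time_s: 12.45
tool_pos: [0.6352, -0.1606, 0.2387]
tool_rot: [180.0, -0.0, 10.6]
force: [-2.0, 0.2, 6.2]
grip_width: 0.0098
grasp_force: 20.0
```

drive_tool(angular=[[0,0,0],[0,0,0],[0,0,0],[0,0,0]], delta_pos=[[0,0,0.1],[0,0,0],[0,0,0],[0,0,0]], gripper=[0,0,0,0])

```text
time_s: 12.85
tool_pos: [0.6352, -0.1605, 0.2386]
tool_rot: [179.9, -0.1, 10.6]
force: [-3.4, 1.0, 8.9]
grip_width: 0.01
grasp_force: 20.0
```

drive_tool(angular=[[0,0,0],[0,0,0],[0,0,0]], delta_pos=[[0,0,-0.15],[0,0,-0.1],[0,0,0]], gripper=[0,0,0])

```text
time_s: 13.15
tool_pos: [0.6351, -0.1606, 0.2388]
tool_rot: [-180.0, -0.0, 10.6]
force: [0.1, -0.2, 1.5]
grip_width: 0.0099
grasp_force: 20.0
```

drive_tool(angular=[[0,0,0],[0,0,0],[0,0,0],[0,0,0],[0,0,0],[0,0,0],[0,0,0],[0,0,0],[0,0,0],[0,0,0],[0,0,0]], delta_pos=[[0,0,0],[0,0,0],[0,0,0],[0,0,0],[0,0,-0.8],[0,0,-1.2],[0,0,-2],[0,0,-2.5],[0,0,-2.5],[0,0,-1],[0,0,0]], gripper=[1.6,2,2.5,3,3,3,3,3,3,3,3])

```text
time_s: 14.25
tool_pos: [0.6359, -0.1604, 0.3415]
tool_rot: [179.9, -0.2, 10.7]
force: [-0.1, -0.9, 0.1]
grip_width: 0.0301
grasp_force: 0.0
```

```bash
python3 - <<'E'
from h import *
S=cam('scene'); T=cam('top'); W=cam('wrist'); save(W,'w6.png')
o=telemetry.get_obs();print(o['time_s'],o['tool_pos'],o['tool_rot'],o['force'],o['grip_width'])
m,u=bar(S,T,[(221,241),(410,272)],[(421,178),(207,224)]); print(yellow(S))
print(W['origin'],W['orientation'],yellow(W),yellow(T))
E
```

```text
14.4 [ 0.63457818 -0.1605672   0.33770067] [-1.79963247e+02  1.07498349e-01  1.06485053e+01] [-0.27293689 -0.24955437 -0.50312369] 0.030035592508659167
caps [[220.7, 240.3, 20], [410.3, 272.4, 26], [421.0, 178.0, 361], [207.2, 223.8, 18]] len 0.5207 lean 0.0988 yaw 11.33 mid [0.6018 0.0288 0.2342]
[(array([238.08, 237.11]), 66), (array([381.79, 238.45]), 38), (array([285.34, 244.72]), 64), (array([335.67, 252.63]), 57)]
[ 0.71115138 -0.14653704  0.48702168] [ 1.63605032e+02  1.78945302e-03 -7.93578899e+01] [(array([322.45, 243.75]), 525), (array([135.93, 249.89]), 1279), (array([ 14.66, 281.36]), 50), (array([244.38, 310.69]), 64), (array([400.91, 309.53]), 34), (array([241.7 , 346.06]), 80), (array([363.57, 385.48]), 5764)] [(array([339.29, 195.6 ]), 48), (array([284.45, 206.59]), 44), (array([261.38, 271.62]), 40)]
```

View pics/w6.png

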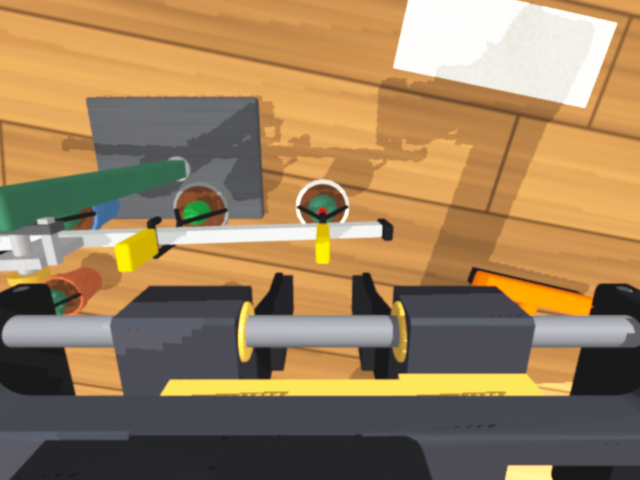

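drive_tool(angular=[[0,0,0],[0,0,0],[0,0,0],[0,0,0],[0,0,0],[0,0,0],[0,0,0],[0,0,0],[0,0,0],[0,0,0],[0,0,0],[0,0,0]], delta_pos=[[-1.2,-2.5,-0.5],[-1.2,-3.3,0],[-1.2,-3.3,0],[-1.2,-3.3,0],[-1.2,-3.3,0],[-1.2,-3.3,0],[-1.2,-3.3,0],[-1.2,-3.3,0],[-1.2,-3.3,0],[-1.3,-3.3,0],[-1.3,-3.5,0],[0,0,0]], gripper=[5,5,5,5,5,5,5,5,5,5,5,5])

```text
time_s: 15.6
tool_pos: [0.434, 0.1708, 0.3434]
tool_rot: [-180.0, 0.1, 11.1]
force: [0.0, -0.7, 1.4]
grip_width: 0.0502
grasp_force: 0.0
```

```bash
python3 - <<'E'
from h import *
cam('wrist');cam('wrist');W=cam('wrist'); cv2.imwrite('pics/w7full.png',cv2.cvtColor(W['pixels'],cv2.COLOR_RGB2BGR))
o=telemetry.get_obs();print(o['time_s'],o['tool_pos'],o['tool_rot'],o['grip_width'],o['qpos'])
c=np.round(proj(W,[.4368,.1655,.211])).astype(int);print(c,yellow(W))
x0,y0=c[0]-55,c[1]-65; print(x0,y0)
cv2.imwrite('pics/w7c.png',cv2.resize(cv2.cvtColor(W['pixels'],cv2.COLOR_RGB2BGR)[y0:y0+100,x0:x0+110],None,fx=6,fy=6,interpolation=cv2.INTER_CUBIC))
np.save('w7.npy',{k:W[k] for k in('mtx','origin','orientation')},allow_pickle=True)
E
```

```text
15.75 [0.43732116 0.16455734 0.34319379] [1.79947489e+02 6.94307578e-02 1.06035859e+01] 0.0501612778279676 [ 29.59364987  -6.21693075 -48.55352683  96.08813257  -4.61643993
  88.11863595 -98.03045753]
[322 231] [(array([489.2 ,  28.74]), 1991), (array([321.77, 224.58]), 361), (array([202.58, 313.31]), 86), (array([440.9, 307.5]), 10), (array([442.73, 314.45]), 11), (array([199.05, 346.35]), 65), (array([446.46, 339.46]), 24), (array([407.53, 385.6 ]), 5715)]
267 166
```

View pics/w7c.png

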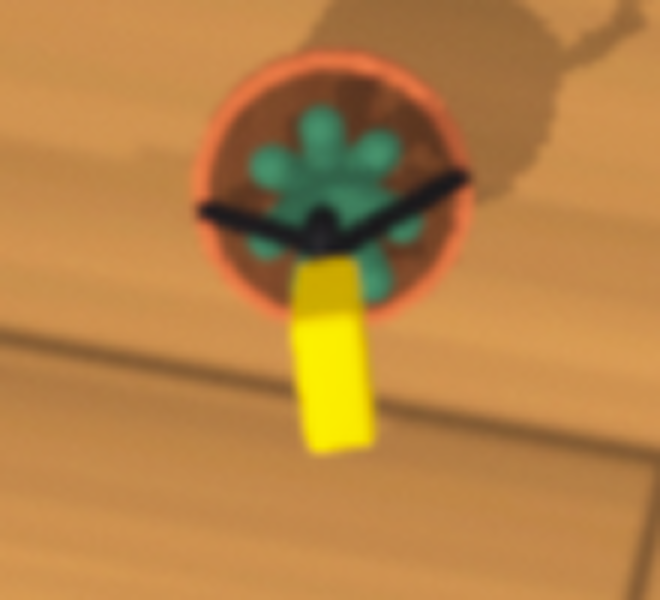

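```bash
python3 - <<'E'
from h import *
W=np.load('w7.npy',allow_pickle=True).item()
c=[np.array(p)/6+(267-.4,166-.4) for p in ((310,452),(373,443),(365,313),(292,322))]
X=[atz(W,p,.211) for p in c]; print('mid',np.mean(X,0))
for a,b in((1,2),(0,3)):
    d=X[b]-X[a]; print(np.linalg.norm(d),np.degrees(np.arctan2(d[1],d[0])))
l=[atz(W,np.array(p)/6+(267,166),.06) for p in((203,212),(464,178))];d=l[0]-l[1];print(np.linalg.norm(d),np.degrees(np.arctan2(d[1],d[0]))-90, np.mean(l,0))
E
```

```text
mid [0.43817696 0.1651886  0.211     ]
0.018942115130365648 14.403083923879068
0.019108137412310794 18.082912415010373
0.055429556096975405 18.202267558889474 [0.43776529 0.16465387 0.06      ]
```

drive_tool(angular=[[0,0,-0.117],[0,0,0],[0,0,0],[0,0,0],[0,0,0],[0,0,0],[0,0,0],[0,0,0],[0,0,0],[0,0,0],[0,0,0],[0,0,0],[0,0,0],[0,0,0],[0,0,0],[0,0,0]], delta_pos=[[0.07,-0.04,2.0],[0,0,2.5],[0,0,2.5],[0,0,2.5],[0,0,2.5],[0,0,2.0],[0,0,1.0],[0,0,0],[0,0,0],[0,0,0],[0,0,0],[0,0,0],[0,0,0],[0,0,0],[0,0,0],[0,0,0]], gripper=[4,4,4,4,4,4,4,4,4,0,0,0,0,0,0,0], squeeze=20)

```text
time_s: 17.35
tool_pos: [0.4381, 0.1661, 0.1942]
tool_rot: [180.0, -0.0, 17.4]
force: [0.7, -0.5, 1.7]
grip_width: 0.0098
grasp_force: 20.0
```

```bash
python3 - <<'E'
from h import *
F=[]
for i in range(3):
    S=cam('scene'); F.append(telemetry.get_obs()['force']); T=cam('top'); F.append(telemetry.get_obs()['force'])
o=telemetry.get_obs();print(o['time_s'],o['tool_pos'],o['tool_rot'],np.round(F,2).tolist(),o['grip_width'],o['grasp_force'])
m,u=bar(S,T,[(221,241),(410,272)],[(424,180),(207,224)]); print(yellow(S))
g=cv2.cvtColor(S['pixels'],cv2.COLOR_RGB2GRAY)
E
```

```text
17.65 [0.43814874 0.16606448 0.19422264] [ 1.79988061e+02 -1.48486087e-02  1.73509039e+01] [[0.52, 0.22, 2.75], [0.26, 0.05, 1.87], [0.23, -0.34, 2.36], [-0.28, 0.06, 1.56], [0.16, 0.06, 3.16], [-0.11, -1.27, 3.84]] 0.009818169783430482 19.97976243495941
caps [[220.8, 240.5, 20], [410.3, 272.5, 28], [424.0, 180.0, 361], [207.2, 223.8, 18]] len 0.5278 lean 0.1146 yaw 10.73 mid [0.5997 0.0254 0.2294]
[(array([238.09, 237.16]), 68), (array([382.  , 238.49]), 45), (array([285.36, 244.62]), 69), (array([335.71, 252.36]), 56)]
```

drive_tool(angular=[[0,0,0],[0,0,0],[0,0,0],[0,0,0],[0,0,0],[0,0,0],[0,0,0],[0,0,0],[0,0,0],[0,0,0.117],[0,0,0],[0,0,0],[0,0,0]], delta_pos=[[0,0,-0.8],[0,0,-2.0],[0,0,-2.5],[0,0,-2.5],[0,0,-2.2],[0,0,-1.5],[2.2,-0.3,0],[2.2,-0.3,0],[2.06,-0.32,0],[0,0,0],[0,0,0],[0,0,0],[0,0,0]], gripper=[0,0,0,0,0,0,0,0,0,0,0,0,0])

```text
time_s: 18.95
tool_pos: [0.4966, 0.1939, 0.309]
tool_rot: [180.0, 0.0, 10.7]
force: [-0.1, -0.6, -1.9]
grip_width: 0.0102
grasp_force: 20.0
```

```bash
python3 - <<'E'
from h import *
F=[]
for i in range(6):
    W=cam('wrist'); F.append(telemetry.get_obs()['force'])
o=telemetry.get_obs();print(o['time_s'],o['tool_pos'],o['tool_rot'],np.round(np.array(F)[:,2],2).tolist(),o['grip_width'])
g=cv2.cvtColor(W['pixels'],cv2.COLOR_RGB2GRAY); save(W,'w8.png')
a=.186; v=np.array([np.cos(a),np.sin(a)]);u=np.array([-v[1],v[0]]);tc=o['tool_pos']
r=tc[:2]-[.5985,.0334]; print('s',r@u/np.cos(.12),'x',r@v)
for s in(-.03,0,.03):
  zt=.235+.12*((r@u)+s)
  for x in(.06,.065,.07,.075):
    p=[proj(W,list(tc[:2]+v*(x+e)+u*s)+[zt]) for e in(.005,-.005)]; print(s,x,np.round(p,1).tolist())
  c=int(round(p[0][0])); print(c,g[90:180,c].tolist())
E
```

```text
19.25 [0.49684746 0.19398564 0.30915545] [ 1.79970983e+02 -1.74292481e-02  1.06571918e+01] [-2.04, -2.91, -3.07, -2.56, -1.99, -1.87] 0.009825413245097567
s 0.17789367119457847 x -0.07020221425480298
-0.03 0.06 [[373.1, 157.9], [372.4, 175.2]]
-0.03 0.065 [[373.4, 149.0], [372.7, 166.6]]
-0.03 0.07 [[373.8, 140.0], [373.1, 157.9]]
-0.03 0.075 [[374.2, 130.9], [373.4, 149.0]]
374 [115, 114, 112, 111, 110, 110, 112, 111, 112, 112, 111, 111, 112, 112, 112, 113, 114, 116, 117, 119, 119, 119, 120, 119, 118, 119, 118, 118, 121, 124, 124, 125, 124, 124, 124, 125, 124, 124, 123, 124, 122, 120, 119, 117, 116, 115, 115, 114, 117, 159, 223, 240, 242, 241, 236, 223, 209, 207, 205, 206, 205, 205, 207, 205, 205, 206, 204, 195, 156, 120, 112, 112, 113, 115, 115, 115, 115, 113, 110, 108, 108, 109, 110, 113, 114, 115, 117, 116, 116, 115]
0 0.06 [[321.5, 158.3], [321.5, 175.9]]
0 0.065 [[321.5, 149.2], [321.5, 167.2]]
0 0.07 [[321.5, 140.1], [321.5, 158.3]]
0 0.075 [[321.4, 130.8], [321.5, 149.2]]
321 [143, 144, 145, 145, 146, 147, 150, 153, 155, 155, 157, 156, 156, 156, 154, 152, 153, 154, 156, 157, 
[... 278 characters left out ...]
, 154, 154, 152, 152, 151, 151, 154, 155, 156, 157, 157, 157, 158, 154]
0.03 0.06 [[268.0, 158.7], [268.8, 176.7]]
0.03 0.065 [[267.6, 149.5], [268.4, 167.7]]
0.03 0.07 [[267.2, 140.2], [268.0, 158.7]]
0.03 0.075 [[266.8, 130.7], [267.6, 149.5]]
267 [134, 132, 130, 126, 124, 121, 120, 120, 117, 115, 114, 111, 110, 108, 106, 105, 104, 103, 102, 101, 101, 100, 102, 102, 104, 106, 106, 109, 111, 113, 117, 120, 122, 126, 128, 131, 133, 136, 140, 144, 147, 151, 153, 153, 153, 152, 149, 143, 139, 153, 187, 207, 211, 212, 211, 211, 211, 211, 211, 211, 211, 211, 210, 212, 211, 211, 210, 210, 203, 178, 156, 152, 153, 154, 155, 154, 155, 155, 154, 149, 136, 117, 104, 110, 131, 151, 164, 167, 169, 170]
```

drive_tool(angular=[[0,0,0],[0,0,0],[0,0,0],[0,0,0],[0,0,0],[0,0,0],[0,0,0],[0,0,0],[0,0,0],[0,0,0]], delta_pos=[[0,0.6,0],[0,0.6,0],[1.2,0,0],[1.2,0,0],[1.2,0,0],[1.2,0,0],[1.2,0,0],[0.6,0,0],[0.4,0,0],[0,0,0]], gripper=[0,0,0,0,0,0,0,0,0,0])

```text
time_s: 20.25
tool_pos: [0.5681, 0.195, 0.3088]
tool_rot: [-180.0, 0.0, 10.6]
force: [-0.0, -0.1, -2.5]
grip_width: 0.01
grasp_force: 20.0
```

drive_tool(angular=[[0,0,0],[0,0,0],[0,0,0],[0,0,0],[0,0,0],[0,0,0],[0,0,0],[0,0,0],[0,0,0],[0,0,0],[0,0,0],[0,0,0],[0,0,0],[0,0,0]], delta_pos=[[0,0,0.5],[0,0,0.6],[0,0,0.6],[0,0,0.3],[0,0,0.3],[0,0,0.3],[0,0,0.3],[0,0,0.3],[0,0,0.3],[0,0,0.3],[0,0,0.3],[0,0,0.3],[0,0,0.1],[0,0,0]], gripper=[0,0,0,0,0,0,0,0,0,0,0,0,0,0])

```text
time_s: 21.65
tool_pos: [0.568, 0.1953, 0.2639]
tool_rot: [-180.0, -0.0, 10.7]
force: [0.7, -1.4, 0.0]
grip_width: 0.0098
grasp_force: 20.0
```

```bash
cat >> h.py <<'E'
def lean2(S):
    """lean from the scene's grey and blue tabs and the -y/+y caps: compare to pixels at known leans"""
    y=yellow(S); return y
E
python3 - <<'E'
from h import *
F=[]
for i in range(3):
    S=cam('scene'); F.append(telemetry.get_obs()['force']); T=cam('top'); F.append(telemetry.get_obs()['force'])
save(S,'s9.png')
o=telemetry.get_obs();print(o['time_s'],o['tool_pos'],o['tool_rot'],np.round(np.array(F),2).tolist(),o['grip_width'])
bar(S,T,[(217,234),(408,277)],[(421,180),(210,225)]); print(yellow(S))
E
```

```text
21.95 [0.56796019 0.1953958  0.26414801] [-1.79995776e+02 -1.31594253e-02  1.06536714e+01] [[1.26, -1.0, 0.21], [0.75, -2.38, -0.43], [1.04, -0.61, 0.41], [-0.28, -1.19, 0.24], [0.13, -1.25, 0.23], [0.58, -0.68, 0.23]] 0.00977223649861441
caps [[216.5, 233.5, 21], [407.3, 278.8, 22], [416.5, 181.2, 19], [203.1, 233.7, 7]] len 0.5238 lean -0.0183 yaw 11.98 mid [0.5924 0.0339 0.2242]
[(array([234.57, 231.07]), 70), (array([283.19, 242.49]), 63), (array([333.88, 254.72]), 57), (array([373.98, 264.76]), 45)]
```

drive_tool(angular=[[0,0,0],[0,0,0],[0,0,0],[0,0,0],[0,0,0],[0,0,0],[0,0,0],[0,0,0],[0,0,0],[0,0,0],[0,0,0],[0,0,0],[0,0,0],[0,0,0],[0,0,0],[0,0,0]], delta_pos=[[0,0,0],[0,0,0],[0,0,-0.6],[0,0,-1.0],[0,0,-1.5],[0,0,-1.5],[0,0,-1.5],[0,0,-1],[0,0,0],[0,0,0],[0,0,0],[0,0,0],[0,0,0],[0,0,0],[0,0,0],[0,0,0]], gripper=[2.2,3,3,3,3,3,3,3,3,3,3,3,3,3,3,3])

```text
time_s: 23.55
tool_pos: [0.5679, 0.1953, 0.335]
tool_rot: [180.0, 0.0, 10.6]
force: [-0.2, -0.5, -0.1]
grip_width: 0.0302
grasp_force: 0.0
```

```bash
python3 - <<'E'
from h import *
for i in range(3):
    S=cam('scene'); T=cam('top'); print(telemetry.get_obs()['time_s'],[c[0].round(2).tolist() for c in yellow(S)],[(c[0].round(1).tolist(),c[1]) for c in caps(S,'',[(217,234),(408,277)],12)])
save(S,'s10.png');W=cam('wrist');save(W,'w10.png')
bar(S,T,[(217,234),(408,277)],[(421,180),(210,225)]);
E
```

```text
23.65 [[233.66, 228.84], [282.56, 241.84], [333.14, 254.86], [373.41, 264.92]] [([215.3, 231.2], 18), ([406.0, 281.0], 21)]
23.75 [[233.47, 229.03], [282.52, 241.84], [333.14, 254.85], [373.56, 264.64]] [([215.3, 231.2], 18), ([405.9, 281.2], 20)]
23.85 [[233.65, 228.94], [282.55, 241.85], [333.14, 254.9], [373.37, 264.92]] [([215.4, 231.2], 17), ([406.0, 281.2], 21)]
caps [[215.4, 231.2, 17], [406.0, 281.2, 21], [417.9, 180.2, 18], [210.0, 225.0, 361]] len 0.5138 lean -0.0294 yaw 10.4 mid [0.6006 0.0289 0.2312]
```

drive_tool(angular=[[0,0,0],[0,0,0],[0,0,0],[0,0,0],[0,0,0],[0,0,0],[0,0,0],[0,0,0],[0,0,0],[0,0,0],[0,0,0],[0,0,0],[0,0,0],[0,0,0]], delta_pos=[[0,0.15,1.5],[0,0,2.0],[0,0,2.0],[0,0,1.4],[0,0,0.7],[0,0,0],[0,0,0],[0,0,0],[0,0,0],[0,0,0],[0,0,0],[0,0,0],[0,0,0],[0,0,0]], gripper=[3,3,3,3,3,3,1.6,1.3,0,0,0,0,0,0], squeeze=10)

```text
time_s: 25.3
tool_pos: [0.5685, 0.1938, 0.2591]
tool_rot: [180.0, -0.0, 10.6]
force: [1.5, -0.2, 0.2]
grip_width: 0.0099
grasp_force: 10.0
```

drive_tool(angular=[[0,0,0],[0,0,0],[0,0,0],[0,0,0],[0,0,0],[0,0,0],[0,0,0],[0,0,0],[0,0,0],[0,0,0]], delta_pos=[[0,0,-0.2],[0,0,-0.1],[0,0.2,-0.1],[0,0.2,-0.1],[0,0.2,0],[0,0.2,0],[0,0,-0.1],[0,0,0],[0,0,0],[0,0,0]], gripper=[0,0,0,0,0,0,0,0,0,0])

```text
time_s: 26.3
tool_pos: [0.5697, 0.1854, 0.265]
tool_rot: [179.9, 0.0, 10.6]
force: [-0.8, -1.9, -0.8]
grip_width: 0.0099
grasp_force: 10.0
```

```bash
python3 - <<'E'
from h import *
for i in range(2):
    S=cam('scene'); print(telemetry.get_obs()['force'].round(2),[c[0].round(2).tolist() for c in yellow(S)],[(c[0].round(1).tolist(),c[1]) for c in caps(S,'',[(217,234),(408,277)],12)])
o=telemetry.get_obs();print(o['time_s'],o['tool_pos'],o['grip_width'])
E
```

```text
[-1.07 -0.8  -0.05] [[234.39, 230.3], [282.97, 242.54], [333.34, 256.84], [369.85, 264.04]] [([216.2, 232.8], 19), ([406.9, 279.5], 19)]
[ 0.07 -0.44  0.33] [[234.3, 230.34], [283.06, 242.17], [333.42, 256.7], [369.89, 263.91]] [([216.2, 232.8], 19), ([406.9, 279.5], 19)]
26.4 [0.56970652 0.18538848 0.2649453 ] 0.010290686434690704
```

drive_tool(angular=[[0,0,0],[0,0,0],[0,0,0],[0,0,0],[0,0,0],[0,0,0],[0,0,0],[0,0,0],[0,0,0],[0,0,0],[0,0,0],[0,0,0],[0,0,0],[0,0,0],[0,0,0],[0,0,0]], delta_pos=[[0,0,0],[0,0,0],[0,0,-0.6],[0,0,-1.0],[0,0,-1.5],[0,0,-1.5],[0,0,-1.5],[0,0,-1],[0,0,0],[0,0,0],[0,0,0],[0,0,0],[0,0,0],[0,0,0],[0,0,0],[0,0,0]], gripper=[2.2,3,3,3,3,3,3,3,3,3,3,3,3,3,3,3])

```text
time_s: 28.0
tool_pos: [0.5697, 0.1859, 0.336]
tool_rot: [180.0, 0.0, 10.6]
force: [0.6, -0.1, -0.9]
grip_width: 0.0302
grasp_force: 0.0
```

```bash
python3 - <<'E'
from h import *
for i in range(2):
    S=cam('scene'); T=cam('top'); print(telemetry.get_obs()['time_s'],[c[0].round(2).tolist() for c in yellow(S)],[(c[0].round(1).tolist(),c[1]) for c in caps(S,'',[(217,234),(408,277)],12)])
# predict cap rows against lean from the model, calibrated on the first pictures
a=.186;v=np.array([np.cos(a),np.sin(a),0]);u=np.array([-v[1],v[0],0]);z=np.array([0,0,1.]);pv=np.array([.5994,.0287,.275])
def cap(th,s): 
    uu=u*np.cos(th)+z*np.sin(th); n=z*np.cos(th)-u*np.sin(th); return pv-n*.044+uu*s
for th in(.12,.03,.02,.01,0,-.01,-.02,-.03,-.04,-.058): print(th,proj(S,cap(th,-.2555)).round(1),proj(S,cap(th,.2555)).round(1),proj(T,cap(th,-.2555)).round(1))
print(caps(T,'',[(418,180)]))
E
```

```text
28.1 [[234.36, 230.2], [283.05, 242.48], [333.6, 254.56], [370.36, 262.56]] [([216.2, 232.8], 19), ([406.9, 279.4], 20)]
28.2 [[234.34, 230.26], [282.97, 242.4], [333.61, 254.43], [370.45, 262.69]] [([216.2, 232.6], 20), ([406.9, 279.5], 19)]
0.12 [220.5 240.3] [410.1 272.2] [411.4 184.4]
0.03 [217.1 234.8] [408.  277.1] [415.3 182. ]
0.02 [216.7 234.2] [407.7 277.6] [415.7 181.7]
0.01 [216.4 233.6] [407.4 278.1] [416.1 181.4]
0 [216.1 233. ] [407.1 278.6] [416.5 181.2]
-0.01 [215.8 232.4] [406.8 279.1] [416.9 180.9]
-0.02 [215.5 231.7] [406.5 279.6] [417.3 180.6]
-0.03 [215.1 231.1] [406.1 280.1] [417.6 180.4]
-0.04 [214.8 230.5] [405.8 280.6] [418.  180.1]
-0.058 [214.3 229.4] [405.2 281.5] [418.6 179.6]
[(array([416.89473684, 181.        ]), 19)]
```

drive_tool(angular=[[0,0,0],[0,0,0],[0,0,0],[0,0,0],[0,0,0],[0,0,0],[0,0,0],[0,0,0],[0,0,0],[0,0,0]], delta_pos=[[0,0,-1],[-1.5,0,-1],[-3,0,-1],[-3,0,0],[-3,0,0],[-2,0,0],[0,0,0],[0,0,0],[0,0,0],[0,0,0]], gripper=[3,3,3,3,3,3,3,3,3,3])

```text
time_s: 29.2
tool_pos: [0.4475, 0.1629, 0.3659]
tool_rot: [-179.9, 0.0, 10.7]
force: [-0.6, -0.0, -0.2]
grip_width: 0.0303
grasp_force: 0.0
```

```bash
python3 - <<'E'
from h import *
S=cam('scene'); T=cam('top'); ys,yt=yellow(S),yellow(T)
print(telemetry.get_obs()['time_s'],[(c[0].round(1).tolist(),c[1]) for c in caps(S,'',[(217,234),(408,277)],12)],caps(T,'',[(418,180),(210,225)]))
a=.186;v=np.array([np.cos(a),np.sin(a)]);u=np.array([-v[1],v[0]])
for A in ys:
  for B in yt:
    x,e=tri([ray(S,A[0]),ray(T,B[0])])
    if e[0]<.004 and .2<x[2]<.33: r=x[:2]-[.5994,.0287]; print(A[0],B[0],x.round(4),'s',(r@u).round(4),'x',(r@v).round(4),round(e[0],4))
E
```

```text
29.3 [([216.2, 232.9], 20), ([406.9, 279.4], 20)] [(array([416.89473684, 181.        ]), 19), (array([210., 225.]), 361)]
[234.33 230.28] [396.46 183.04] [ 0.636  -0.1675  0.2629] s -0.1996 x -0.0003 0.0009
[283.09 242.18] [341.62 194.58] [ 0.612  -0.0369  0.2619] s -0.0668 x 0.0002 0.001
[333.82 254.23] [286.52 206.62] [0.5869 0.0941 0.261 ] s 0.0666 x -0.0002 0.0008
[370.43 262.55] [248.45 215.53] [0.5681 0.1849 0.2598] s 0.1593 x -0.0019 0.001
```

```bash
python3 -c "
from cell import env
print(env.sign_off())"
```

```text
the job is handed in; nothing more can be done
None
```

I hung the white pot about 200 mm out on the side that was up, then the terracotta pot about 159 mm out on the opposite side. The bar hangs nearly level at about -0.01 rad, inside the 0.025 limit. The job was handed in at about 29 s; the judge gave no verdict.

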